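# Seat the tube carousel on the mixer's shaft and drive pin

## Robot

A 6-joint arm with a two-finger parallel gripper is mounted at the origin on the work surface. World frame = base frame: x ahead of the robot, y to its left, z up, the work surface at z = 0. Lengths are in m, angles in degrees, forces in N, time in s.
With the tool pointing down it reaches from about 0.25 to 0.725 m from the base axis. Payload 9.7 kg.
Tool frame: the origin (TCP) lies at the very end of the fingers, on their centre line; the grasp point (between the pads) lies 19 mm behind it; z points along the fingers, y is the direction in which the jaws open and shut (so a half turn about z gives the same grasp; the last joint's range is limited). The gripper opens to 85 mm and grips with 20 to 120 N. Pads are 22 mm wide; open, the fingers measure 114 mm over their backs; the gripper's body (76 mm by 85 mm) begins 54 mm behind the grasp point. The pads swing forward as they close: fully open they stand 13 mm farther back than shut.
Start: joints at [75.057, 4.979, 10.078, 95.1, 0, 90], TCP at [0.142, 0.531, 0.231] pointing down, gripper open.
Joint ranges: [-179.16, 179.16], [-48.56, 103.87], [-65.8, 70.77], [-126.05, 130.52], [-82.76, 87.17], [-180, 180]. Speed limits (degrees/s): [127.2, 127.2, 147.25, 180, 180, 180].

## Interface

Orientations are given as [roll, pitch, yaw] about the fixed x, y, z axes, in that order (R = Rz(yaw) Ry(pitch) Rx(roll)).
In Python, from workcell import bot gives the robot as it stands. The module is installed in compiled form; this text tells all that it offers.
- The arm moves only by the tool arm_command, never from a script. Its argument "increments" is a list of rows, each a list of 7 numbers: the gripper command: -1 is fully open, 1 is shut, values between are in proportion, then the shift along the tool's x, y, z in cm, then the turn, a rotation vector about the tool's x, y, z in degrees. In form: [[gripper, x, y, z, rx, ry, rz], ...]. A call has 1 to 10 rows; each row shifts and turns the commanded pose from where the row before left it, along the tool's axes as they then stand; what a row does not reach is not made up. A row lasts 1/8 s, in which the tool goes at most 62.5 mm and 10.7 degrees, less where a joint would pass 70% of its speed; a pose out of reach is approached as far as the arm can. A call is refused whole if a number of a shift passes 6.25 or a number of a turn 10.7, either way. A call with a gripper value outside its range is refused whole. The fingers move at their own pace and stop on an object; "grip_force" is the grip in N (left out, the last holds). Time passes only in rows, so rows that do not move let the fingers close. It gives the time, the measured TCP pose, the force and the opening at its end, in the units of the state.
- bot.get_obs(): the state, without advancing time (a new reading comes with each control period).
- bot.camera(name): name is "scene" or "top" or "wrist"; returns a dict with "color" (400x640x3 uint8, red, green, blue), "fx", "fy", "cx", "cy" (pixels), "k1" (the pictures are not rectified: a ray, as slopes to the right and down, at radius r is drawn at 1 + k1 r^2 times it, then the intrinsics apply), "origin" and "attitude" of the camera in the world. Camera axes: x right, y up, looking along -z (the intrinsics and any distortion apply to the point x, -y, -z); pixel columns grow to the right and rows downward; lengths in m; the calibration is good to about 2 mm. A picture is of the moment at which its call begins. There is no depth.
- bot.job_done(): hands the job in, once; it reports no verdict.
The state is a dict: "time": time; "q": joint angles; "qd": joint speeds; "joint_efforts": joint torques, N m; "ee_pos": TCP position; "tcp_rot": TCP orientation; "wrist_force": force on the tool from outside, world axes, zero at the start; "torque": the same for the moment, N m; "opening": finger opening in m.
Only numpy, scipy, OpenCV 4.12 (cv2) and the standard library are available. Lean on these libraries where they do the work, as an engineer would, in place of code of your own. Each camera call takes 0.05 s, during which the arm holds its last target. There are 200 camera calls.

## Task

Pick up the tube carousel by its black grip bar and lower it gently over the mixer's central shaft. Keeping a light downward touch, slowly turn it until one of its slots finds the drive pin and it drops over the pin, so that it sits level and flush on the mixer's dark flange; then let go and leave the bottle, beaker and jar where they stand. Never force it down on the pin or let it fall onto the mixer.

Things in the scene. Friction and masses are not known exactly. Their poses are not given: they have to be found in the camera images.
- carousel: Loose tube carousel, 0.25-0.5 kg: aluminium disc 126 mm across, 12 mm thick, with six white tube caps (16 mm across, 6 mm proud) 53 mm from its centre; a central hub tube 32 mm across carries a black grip bar. Origin: centre of the disc's underside; z up along the hub. Its x axis lies along the grip bar and through one of the pin slots.
- bore (a point): Mouth of the hub's bore, the same point as the carousel's origin. The bore is 17 mm wide, open below, 56 mm deep. Round it the disc has six identical through slots for the drive pin, 60 degrees apart (one on the carousel's +x axis), each 11 mm wide along the turn and reaching from 29 to 43 mm from the centre.
- grip_bar (a point): Middle of the carousel's black grip bar, on the hub axis, 68 mm above the disc's underside. The bar is 60 mm long (carousel x), 24 mm wide (carousel y) and 24 mm high (56 to 80 mm above the underside); nip it across its 24 mm width from above. The fingers may reach down beside the hub.
- mixer: Tube mixer: fixed white housing 150 mm (x) by 170 mm (y), 70 mm high. Origin: centre of its underside, on the bench; z up. On its top, in the middle, is a steel spindle: a dark flange 92 mm across, a central shaft and one drive pin. The motor is braked: the spindle does not turn under light hands.
- seat (a point): Centre of the flange's top face, on the shaft axis, 82 mm above the bench: the carousel's origin ends here. The drive pin, 8 mm thick, stands 10 mm above the flange, 36 mm from the axis. Its direction round the shaft differs each time and no pose gives it: see it from above, or rest the disc on the pin (10 mm up) and turn it under light load, at most 60 degrees, until it drops.
- shaft_tip (a point): Tip of the upright central shaft, 45 mm above the flange's top. The shaft is 14 mm thick, tapered to 8 mm over its last 3 mm.
- stain_bottle: Bystander: loose amber bottle, 56 mm across, 105 mm high; origin at the centre of its underside.
- beaker: Bystander: loose glass beaker, 68 mm across, 85 mm high; origin at the centre of its underside.
- jar: Bystander: loose glass jar, 52 mm across, 70 mm high; origin at the centre of its underside.
There are look-alikes about, which are no part of the job. There is more than one size of the mixer; the job needs the smaller.

How it is judged (in metres and radians):
On the way:
1. the carousel is threaded on the shaft (its underside between 4 and 38 mm above the flange, its centre within 6 mm of the shaft axis) before it goes home (z of carousel in the frame of seat between 0.004 and 0.038 m and horizontal distance between carousel and seat below 0.006 m), for 0.1 s.
At the end, for the whole second after the job is handed in: The carousel is at rest on the mixer: underside within 2 mm of the flange's top (possible only with the pin in a slot), centre within 3 mm of the shaft axis, level within 2 degrees (z of carousel in the frame of seat between -0.002 and 0.002 m and horizontal distance between carousel and seat below 0.003 m and angle between carousel's own z axis and vertical below 0.035 rad and linear speed of carousel below 0.02 m/s); the robot touches nothing.
It fails at once if the carousel and the mixer (housing, flange, shaft, pin) press on each other with more than 35 N (contact force between carousel and mixer above 35 N).
It fails at once if the carousel falls down the shaft: faster than 0.35 m/s while threaded and still 12 to 45 mm above the flange (linear speed of carousel above 0.35 m/s and z of carousel in the frame of seat between 0.012 and 0.045 m and horizontal distance between carousel and seat below 0.01 m).
It fails at once if a bystander (bottle, beaker, jar) is moved by more than 25 mm (distance of any of stain_bottle, beaker, jar from where it was at the start of the episode above 0.025 m).
It also fails if it takes over 72 s, if anything falls off the work surface, if the arm or the gripper's body presses on something with over 40 N, if the wrist force passes 120 N, or if a joint passes its speed limit or range.

## Working session

There is one attempt and no reset: what is moved stays moved. The work goes in short steps, Python scripts to look and compute and a tool call to move; the robot and the scene stay as the last step left them, time stands still between calls to the robot, and variables do not carry over. Pictures are saved under pics/ and viewed, about 8 in all and at most 12, crops included, and the job is handed in when it is done.

Besides the shell and the picture viewer there is one more tool, called after "Request:" by a JSON object that holds its "fn" and its "kwargs", one argument or row to a line. arm_command: Moves the arm, as the interface text tells. Its arguments: {"type":"object","properties":{"increments":{"type":"array"},"grip_force":{"type":"number"}},"required":["increments"]}

```bash
mkdir -p pics
cat > h.py <<'E'
import numpy as np, cv2
from workcell import bot
from scipy.spatial.transform import Rotation as R
def att(c):
    a=np.array(c["attitude"],float)
    if a.shape==(3,3): return a
    if a.size==4: raise SystemExit("quat? %s"%a)
    return R.from_euler('xyz',a,degrees=True).as_matrix()
def K(c): return np.array([[c["fx"],0,c["cx"]],[0,c["fy"],c["cy"]],[0,0,1.]])
def ray(c,u,v):
    xd,yd=(u-c["cx"])/c["fx"],(v-c["cy"])/c["fy"]; x,y=xd,yd
    for _ in range(30):
        s=1+c["k1"]*(x*x+y*y); x,y=xd/s,yd/s
    return np.array(c["origin"]),att(c)@np.array([x,-y,-1.])
def onz(c,u,v,z):
    o,d=ray(c,u,v); return o+d*(z-o[2])/d[2]
def proj(c,p):
    q=att(c).T@(np.array(p)-np.array(c["origin"])); x,y=q[0]/-q[2],-q[1]/-q[2]
    s=1+c["k1"]*(x*x+y*y); return c["cx"]+c["fx"]*x*s,c["cy"]+c["fy"]*y*s
def tri(a,b):
    # two (c,u,v)
    o1,d1=ray(*a);o2,d2=ray(*b)
    t=np.linalg.lstsq(np.c_[d1,-d2],o2-o1,rcond=None)[0]
    p,q=o1+t[0]*d1,o2+t[1]*d2
    return (p+q)/2,np.linalg.norm(p-q)
def shot(n,f):
    c=bot.camera(n); cv2.imwrite("pics/"+f,c["color"][:,:,::-1]); 
    import pickle; pickle.dump(c,open("pics/"+f[:-4]+".pkl","wb")); return c
def load(f):
    import pickle; return pickle.load(open("pics/"+f+".pkl","rb"))
E
python3 - <<'E'
from h import *
for n in("top","scene","wrist"):
    c=shot(n,n+"0.png"); print(n,{k:v for k,v in c.items() if k!="color"})
print(bot.get_obs())
E
```

```text
top {'fx': 456.7257790051992, 'fy': 456.7257790051992, 'cx': 320.12580696459236, 'cy': 193.36590777356307, 'k1': 0.019787951246754153, 'origin': array([0.46542913, 0.09716433, 1.10552733]), 'attitude': array([  8.40560471,  -1.1194216 , -91.35448587])}
scene {'fx': 503.12804619509694, 'fy': 503.12804619509694, 'cx': 318.00030358144625, 'cy': 204.7267648091728, 'k1': -0.09349923203255413, 'origin': array([ 1.67804773, -0.00880836,  0.92892517]), 'attitude': array([52.13620507,  0.33873202, 84.97228244])}
wrist {'fx': 287.88442037809193, 'fy': 287.88442037809193, 'cx': 321.28318761744214, 'cy': 196.1515867713664, 'k1': 0.011990855370517207, 'origin': array([0.07201931, 0.55078577, 0.373866  ]), 'attitude': array([-1.64390681e+01, -2.76949818e-03,  7.50462713e+01])}
{'time': 0.15, 'q': array([ 7.50581393e+01,  5.00515653e+00,  1.00453979e+01,  9.50987850e+01,
       -1.37218984e-03,  9.00018348e+01]), 'qd': array([ 0.07964446, -0.1053504 ,  0.07723039, -0.04137654,  0.0037836 ,
        0.06441933]), 'joint_efforts': array([ 3.73385164e-04, -5.20762932e+01,  4.65044832e+01,  1.38616344e-02,
        3.13281987e-05, -1.65676352e-05]), 'ee_pos': array([0.1417755 , 0.53124267, 0.23073811]), 'tcp_rot': array([-1.79941456e+02,  1.37406393e-03,  1.65056306e+02]), 'wrist_force': array([ 0.36218578, -0.59001638,  0.00496702]), 'torque': array([-0.00964896, -0.02248483,  0.02702269]), 'opening': 0.085365113746493}
```

View pics/top0.png

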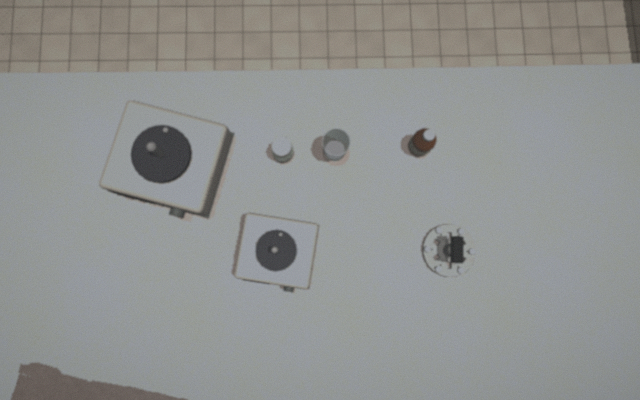

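View pics/scene0.png

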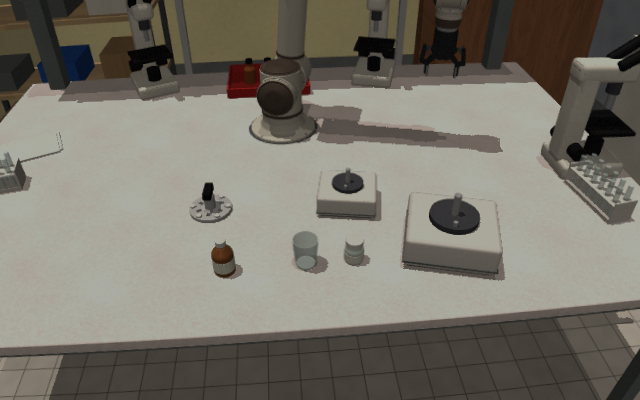

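The top view shows the carousel at (448,250), the small mixer at (277,250), the large mixer at (165,155), and the jar, beaker and bottle at rows 130–160. In the scene view the carousel is at (210,205) and the small mixer at (348,190). I'll zoom in on these.

Run:
```python
from h import *
t,s=load("top0")["color"],load("scene0")["color"]
def crop(im,u,v,w,h): return cv2.resize(im[v:v+h,u:u+w],(400,300),interpolation=cv2.INTER_CUBIC)
im=np.vstack([np.hstack([crop(t,237,215,80,60),crop(t,408,220,80,60)]),np.hstack([crop(s,308,160,80,60),crop(s,170,170,80,60)])])
cv2.imwrite("pics/c1.png",im[:,:,::-1])
```

```text
(no output)
```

View pics/c1.png

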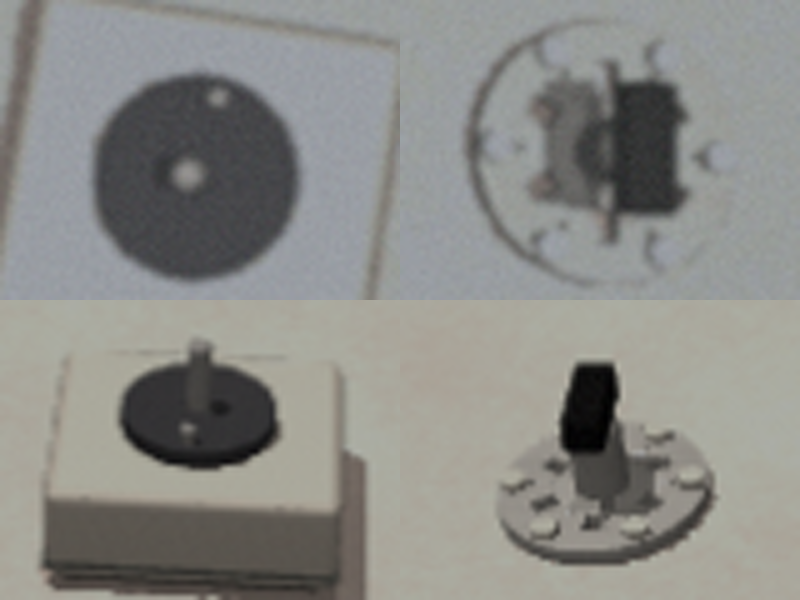

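Run:
```python
from h import *
t,s=load("top0"),load("scene0")
T=lambda x,y,u,v:(t,u+(x+.5)/5-.5,v+(y+.5)/5-.5)
S=lambda x,y,u,v:(s,u+(x+.5)/5-.5,v+(y+.5)/5-.5)
print("tip",tri(T(187,174,237,215),S(202,45,308,160)))
print("pin",tri(T(218,97,237,215),S(187,128,308,160)))
print("bar",tri(T(247,147,408,220),S(190,108,170,170)))
print("flange",onz(*T(196,176,237,215),.082)); print("pin",onz(*T(218,97,237,215),.092)); print("tip",onz(*T(187,174,237,215),.127))
print("disc",onz(*T(203,152,408,220),.012));print("bar top",onz(*T(247,147,408,220),.08))
for y in(80,213):print(onz(*T(213,y,408,220),.08)[:2],onz(*T(279,y,408,220),.08)[:2])
for n,u,v in(("bottle",422,145),("beaker",335,148),("jar",282,150)):print(n,onz(t,u,v,.05))
```

```text
tip (array([0.49147215, 0.1761259 , 0.12764581]), np.float64(0.0016233868694826398))
pin (array([0.52567392, 0.16436797, 0.09451682]), np.float64(0.000654086354007597))
bar (array([ 0.48446535, -0.23121397,  0.07157417]), np.float64(0.0025589923106798082))
flange [0.49162565 0.17498496 0.082     ]
pin [0.52579047 0.16420827 0.092     ]
tip [0.49140642 0.1753673  0.127     ]
disc [ 0.48360748 -0.23034393  0.012     ]
bar top [ 0.48426498 -0.22986888  0.08      ]
[ 0.51445853 -0.21660428] [ 0.51381908 -0.24635261]
[ 0.45544189 -0.21265735] [ 0.45479455 -0.24214539]
bottle [ 0.73226629 -0.17250413  0.05      ]
beaker [0.72893422 0.0349981  0.05      ]
jar [0.72642337 0.16057812 0.05      ]
```

Request:
{"fn": "arm_command", "kwargs": {
  "increments": [
    [-1,-3.5,-4.3,0,0,0,0],
    [-1,-3.5,-4.3,0,0,0,0],
    [-1,-3.5,-4.3,0,0,0,0],
    [-1,-3.5,-4.3,0,0,0,0],
    [-1,-3.5,-4.3,0,0,0,0],
    [-1,-3.5,-4.3,0,0,0,0],
    [-1,-3.5,-4.3,0,0,0,0],
    [-1,-3.5,-4.3,0,0,0,0],
    [-1,-3.5,-4.3,0,0,0,0],
    [-1,-3.5,-4.3,0,0,0,0]
  ]
}}

```text
time: 1.4
ee_pos: [0.3694, 0.0238, 0.2313]
tcp_rot: [180.0, 0.0, 165.0]
wrist_force: [0.7, 0.1, 0.1]
opening: 0.0853
```

Request:
{"fn": "arm_command", "kwargs": {
  "increments": [
    [-1,-3.5,-4.3,0,0,0,-2],
    [-1,-3.5,-4.3,0,0,0,-2],
    [-1,-3.5,-4.3,0,0,0,-2],
    [-1,-3.5,-4.3,0,0,0,-2],
    [-1,-3,-3.5,0,0,0,-3],
    [-1,0,0,0,0,0,0],
    [-1,0,0,0,0,0,0]
  ]
}}

```text
time: 2.28
ee_pos: [0.4956, -0.2096, 0.2309]
tcp_rot: [180.0, -0.1, 176.0]
wrist_force: [-0.1, -0.4, -0.8]
opening: 0.0853
```

Run:
```python
from h import *
c=shot("wrist","w1.png"); o=bot.get_obs(); print(o["time"],o["ee_pos"],o["tcp_rot"],c["origin"],proj(c,[.484,-.23,.08]),proj(c,[.484,-.23,.012]))
```

```text
2.325 [ 0.49559369 -0.20921147  0.23130509] [ 1.79984723e+02 -2.08576045e-02  1.76056604e+02] [ 0.42373949 -0.20378671  0.37419604] (np.float64(299.7402091232688), np.float64(173.48633045077796)) (np.float64(303.5043399996209), np.float64(162.39484701272548))
```

View pics/w1.png

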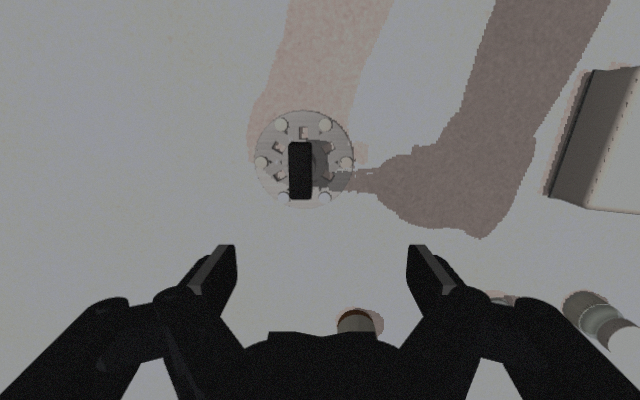

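The wrist view shows the bar at about (300,171), against (299.7,173.5) predicted from the overhead views. I'll measure the bar's angle and the disc centre.

```bash
python3 - <<'E'
from h import *
c=load("w1"); g=cv2.cvtColor(c["color"],cv2.COLOR_RGB2GRAY)
m=((g<60)*255).astype('u1'); m[215:]=0; m[:130]=0; m[:,:270]=0; m[:,330:]=0
n,l,st,ce=cv2.connectedComponentsWithStats(m); k=1+st[1:,4].argmax(); print(st[k],ce[k])
ys,xs=np.where(l==k); r=cv2.minAreaRect(np.c_[xs,ys].astype('f4')); print(r)
L=[];Rr=[]
for y in range(148,195):
    x=xs[ys==y]; L.append(onz(c,x.min()-.5,y,.08)[:2]);Rr.append(onz(c,x.max()+.5,y,.08)[:2])
for e in(L,Rr):
    e=np.array(e);p=np.polyfit(e[:,0],e[:,1],1);print("yaw",np.degrees(np.arctan(p[0])),"y at .484",np.polyval(p,.484))
u=ce[k][0]
print("far/near ends",onz(c,u,ys.min()-.5,.08),onz(c,u,ys.max()+.5,.08),onz(c,u,ys.max()+.5,.056))
for q in((280,125),(325,125),(346,163),(261,163)):print(onz(c,*q,.018))
E
python3 - <<'E'
import sys;sys.path.insert(0,'.')
import os;os.chdir('.')
from h import *
c=load("w1")["color"][95:215,220:380]; cv2.imwrite("pics/c2.png",cv2.resize(c,None,fx=5,fy=5,interpolation=cv2.INTER_CUBIC)[:,:,::-1])
E
```

```text
[ 288  142   28   57 1358] [300.39322533 169.61119293]
((301.5, 170.0), (56.0, 27.0), 90.0)
yaw -4.940254644411157 y at .484 -0.24184857862231302
yaw -7.038692323809634 y at .484 -0.21646668544153427
far/near ends [ 0.45132593 -0.22635567  0.08      ] [ 0.51114616 -0.23177424  0.08      ] [ 0.51827664 -0.23405741  0.056     ]
[ 0.43597432 -0.25376912  0.018     ]
[ 0.43972243 -0.19985483  0.018     ]
[ 0.48746743 -0.17676017  0.018     ]
[ 0.48007589 -0.28245763  0.018     ]
```

View pics/c2.png

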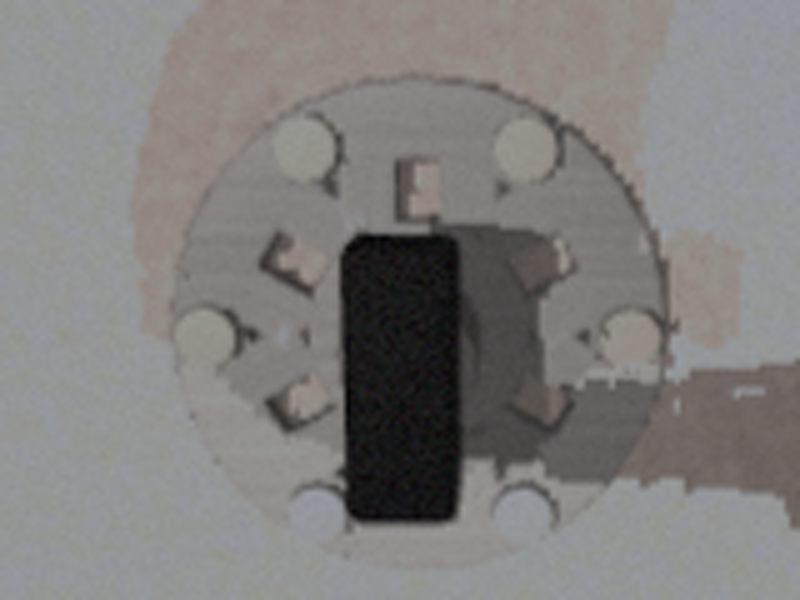

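Two opposite pairs of caps give the centre as (0.484, −0.2296) and the yaw as −4.0°. The hub (32 mm) is wider than the bar, so I'll grip with the fingertips level with the bar's lower edge.

Request:
{"fn": "arm_command", "kwargs": {
  "increments": [
    [-1,1.0,-2.1,0,0,0,0],
    [-1,0,0,3,0,0,0],
    [-1,0,0,3.5,0,0,0],
    [-1,0,0,3.5,0,0,0],
    [-1,0,0,3,0,0,0],
    [-1,0,0,2.5,0,0,0],
    [-1,0,0,1.5,0,0,0],
    [-1,0,0,0.5,0,0,0],
    [-1,0,0,0,0,0,0]
  ]
}}

```text
time: 3.45
ee_pos: [0.4847, -0.23, 0.057]
tcp_rot: [-180.0, 0.0, 176.1]
wrist_force: [-1.1, -0.8, -0.3]
opening: 0.0853
```

Request:
{"fn": "arm_command", "kwargs": {
  "increments": [
    [-0.2,0,0,0,0,0,0],
    [0.1,0,0,0,0,0,0],
    [0.3,0,0,0,0,0,0],
    [1,0,0,0,0,0,0],
    [1,0,0,0,0,0,0],
    [1,0,0,0,0,0,0],
    [1,0,0,0,0,0,0]
  ],
  "grip_force": 50
}}

```text
time: 4.32
ee_pos: [0.4848, -0.2303, 0.0568]
tcp_rot: [-180.0, 0.0, 176.1]
wrist_force: [-0.8, -1.4, 5.7]
opening: 0.0231
```

Request:
{"fn": "arm_command", "kwargs": {
  "increments": [
    [1,0,0,-0.5,0,0,0],
    [1,0,0,-1,0,0,0],
    [1,0,0,-2,0,0,0],
    [1,0,0,-3,0,0,0],
    [1,0,0,-3,0,0,0],
    [1,0,0,-3,0,0,0],
    [1,0,0,-2,0,0,0],
    [1,0,0,-1.5,0,0,0],
    [1,0,0,0,0,0,0],
    [1,0,0,0,0,0,0]
  ]
}}

```text
time: 5.58
ee_pos: [0.4843, -0.2299, 0.2153]
tcp_rot: [180.0, -0.1, 176.1]
wrist_force: [-0.4, 0.6, -3.2]
opening: 0.0233
```

Run:
```python
from h import *
a=shot("wrist","w2.png")["color"]; b=shot("scene","s2.png")["color"]
im=np.hstack([cv2.resize(a[100:400,120:520],(400,300)),cv2.resize(b[90:240,110:310],(400,300))]);cv2.imwrite("pics/c3.png",im[:,:,::-1])
o=bot.get_obs();print(o["ee_pos"],o["tcp_rot"],o["wrist_force"],o["torque"],o["opening"])
```

```text
[ 0.48419137 -0.22987831  0.21521111] [ 1.79964794e+02 -9.08440251e-02  1.76057564e+02] [ 0.52239557 -0.26077718 -2.85176641] [ 0.00531752 -0.02706017 -0.03768153] 0.023095334707952817
```

View pics/c3.png

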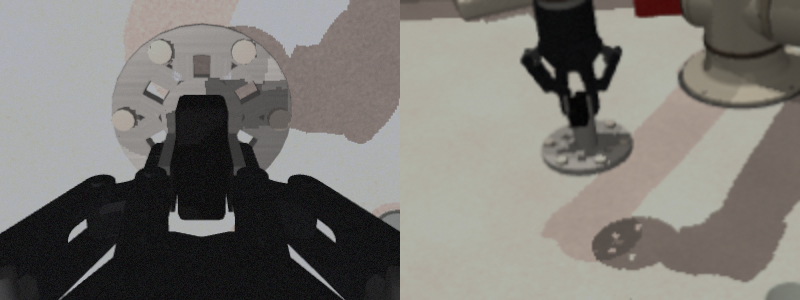

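The carousel hangs level in the grip. Next I'll carry it toward the mixer and stop twice on the way so the wrist camera can see the shaft from two places.

Request:
{"fn": "arm_command", "kwargs": {
  "increments": [
    [1,0.1,2,0,0,0,0],
    [1,0.1,4,0,0,0,0],
    [1,0.15,5,0,0,0,0],
    [1,0.2,5,0,0,0,0],
    [1,0.1,3.5,0,0,0,0],
    [1,0.1,1.5,0,0,0,0],
    [1,0,0,0,0,0,0],
    [1,0,0,0,0,0,0]
  ]
}}

```text
time: 6.68
ee_pos: [0.4914, -0.0206, 0.2162]
tcp_rot: [-180.0, -0.0, 176.0]
wrist_force: [-0.5, -0.6, -3.5]
opening: 0.0231
```

Run:
```python
from h import *
c=load("w2"); P=[onz(c,u,v,.176) for u,v in((280,152),(364,152),(243,220),(398,218))]
print((P[2]+P[3])/2,P[3]-P[2],P[1]-P[0],np.linalg.norm(P[3]-P[2]))
c=shot("wrist","w3.png"); o=bot.get_obs();print(o["ee_pos"],o["tcp_rot"],proj(c,[.4915,.1752,.127]))
```

```text
[ 0.4820337  -0.22923133  0.176     ] [0.0058519  0.10468384 0.        ] [0.00367372 0.0529938  0.        ] 0.10484727296861485
[ 0.49141377 -0.02080313  0.21617569] [-1.79984201e+02 -1.28365264e-02  1.76000766e+02] (np.float64(556.4437088518868), np.float64(184.68884652380987))
```

Request:
{"fn": "arm_command", "kwargs": {
  "increments": [
    [1,0,1.5,0,0,0,0],
    [1,0,3,0,0,0,0],
    [1,0,3,0,0,0,0],
    [1,0,1,0,0,0,0],
    [1,0,0,0,0,0,0],
    [1,0,0,0,0,0,0]
  ]
}}

```text
time: 7.48
ee_pos: [0.4973, 0.0641, 0.2163]
tcp_rot: [-180.0, -0.0, 176.0]
wrist_force: [-0.5, -0.5, -3.3]
opening: 0.023
```

Run:
```python
from h import *
c=shot("wrist","w4.png"); o=bot.get_obs();print(o["ee_pos"],o["tcp_rot"],proj(c,[.4915,.1752,.127]))
a=load("w3"); u,v=map(int,proj(a,[.4915,.1752,.105])); u2,v2=map(int,proj(c,[.4915,.1752,.105]))
u=min(u,579);print(u,v,u2,v2)
f=lambda im,u,v:cv2.resize(im[v-75:v+75,u-50:u+50],(400,600),interpolation=cv2.INTER_CUBIC)
cv2.imwrite("pics/c4.png",np.hstack([f(a["color"],u,v),f(c["color"],u2,v2)])[:,:,::-1])
```

```text
[0.49731996 0.06406171 0.21630871] [-1.79987448e+02 -1.81516269e-03  1.76004365e+02] (np.float64(452.86761227616853), np.float64(184.68324300251845))
537 178 442 178
```

View pics/c4.png

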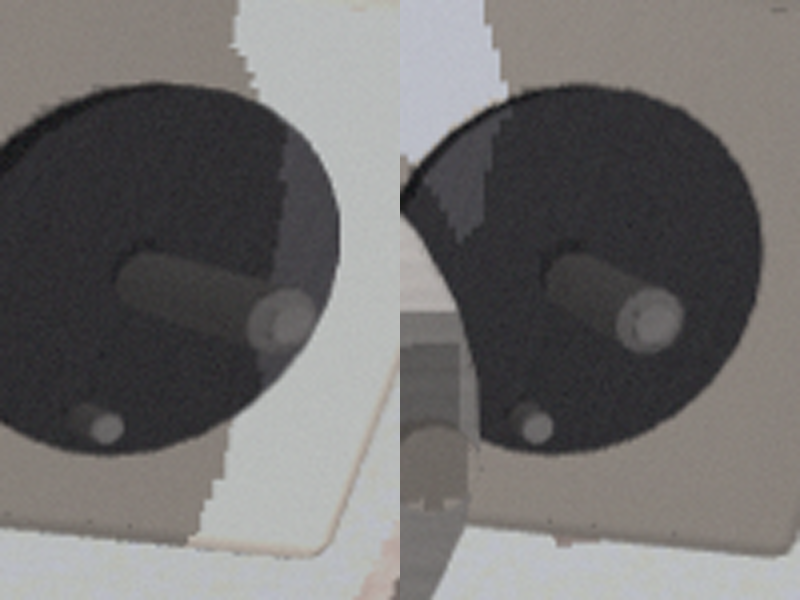

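Run:
```python
from h import *
a,c=load("w3"),load("w4")
A=lambda x,y:(a,537-50+(x+.5)/4-.5,178-75+(y+.5)/4-.5)
C=lambda x,y:(c,442-50+(x+.5)/4-.5,178-75+(y+.5)/4-.5)
t1,t2=A(295,316),C(259,319);p1,p2=A(107,428),C(138,428)
print("tip",tri(t1,t2),onz(*t1,.127),onz(*t2,.127))
print("pin",tri(p1,p2),onz(*p1,.092),onz(*p2,.092))
g=cv2.cvtColor(c["color"],cv2.COLOR_RGB2GRAY)
# carousel caps in w4 for held pose
print(c["origin"],proj(c,[.496,.0645,.176]))
# blob of pin/tip refinement
for n,q,z,w in(("tip",t2,.127,8),("pin",p2,.092,6),):
    u,v=int(q[1]),int(q[2]);r=g[v-w:v+w+1,u-w:u+w+1].astype(float);r=np.clip(r-(r.min()+.75*(r.max()-r.min())),0,None)
    yy,xx=np.mgrid[-w:w+1,-w:w+1];print(n,onz(c,u+(r*xx).sum()/r.sum(),v+(r*yy).sum()/r.sum(),z))
```

```text
tip (array([0.48936236, 0.17788314, 0.12714871]), np.float64(0.000609793194511961)) [0.4890896  0.17796413 0.127     ] [0.48971926 0.17796771 0.127     ]
pin (array([0.52504086, 0.16652708, 0.09178353]), np.float64(0.00011055082060753446)) [0.5248962  0.16637181 0.092     ] [0.52501901 0.16645204 0.092     ]
[0.42529063 0.07007341 0.35949747] (np.float64(320.11941523810674), np.float64(219.7409782521092))
tip [0.49031055 0.17745966 0.127     ]
pin [0.52500131 0.16650701 0.092     ]
```

The wrist and top views agree on the pin direction: −17.7° and −17.5°. They also agree on the target in x, but differ by about 2 mm in y. I'll go above the shaft, turned 4° short of the pin, and check y with the scene camera.

Request:
{"fn": "arm_command", "kwargs": {
  "increments": [
    [1,0.2,1.5,0,0,0,0],
    [1,0.25,3,0,0,0,0],
    [1,0.35,3,0,0,0,0],
    [1,0.3,2.3,0,0,0,0],
    [1,0.2,1.4,0,0,0,0],
    [1,0,0,0.4,0,0,3],
    [1,0,0,0.8,0,0,4],
    [1,0,0,0.8,0,0,2.5],
    [1,0,0,0.4,0,0,0],
    [1,0,0,0,0,0,0]
  ]
}}

```text
time: 8.78
ee_pos: [0.492, 0.1773, 0.1922]
tcp_rot: [-180.0, -0.0, 166.6]
wrist_force: [-0.2, -0.1, -2.6]
opening: 0.0231
```

Run:
```python
from h import *
c=shot("scene","s5.png"); o=bot.get_obs();print(o["ee_pos"],o["tcp_rot"],o["wrist_force"])
im=c["color"][110:230,280:440]; cv2.imwrite("pics/c5.png",cv2.resize(im,None,fx=5,fy=5,interpolation=cv2.INTER_CUBIC)[:,:,::-1])
for p in([.4915,.1752,.127],[.4915,.1752,.082],[.4915,.1762,.147],[.4915,.1762,.135]):
    q=proj(c,p);print(p,[(q[0]-280+.5)*5-.5,(q[1]-110+.5)*5-.5])
```

```text
[0.49208724 0.17733912 0.19245775] [1.79997861e+02 4.27211877e-03 1.66589559e+02] [-0.29139206 -0.50298291 -3.9291813 ]
[0.4915, 0.1752, 0.127] [np.float64(338.949813180413), np.float64(296.14543201725667)]
[0.4915, 0.1752, 0.082] [np.float64(336.6785214896258), np.float64(360.4326157038936)]
[0.4915, 0.1762, 0.147] [np.float64(341.72910875760874), np.float64(266.7029984074203)]
[0.4915, 0.1762, 0.135] [np.float64(341.0999989256113), np.float64(284.3714759399755)]
```

View pics/c5.png

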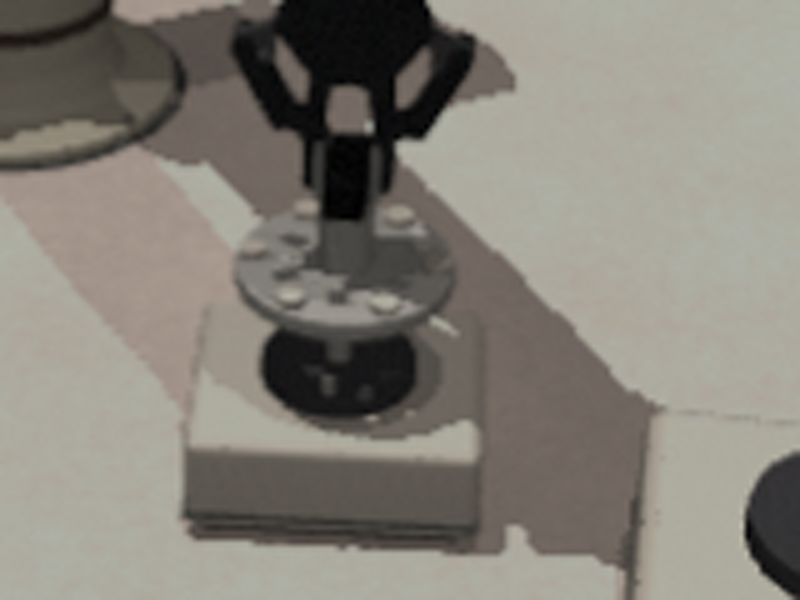

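Relative to the flange, the disc is about 1.2 mm too far in +y. I'll shift it 1.1 mm and lower it slowly past the tip.

Request:
{"fn": "arm_command", "kwargs": {
  "increments": [
    [1,0,-0.11,0.2,0,0,0],
    [1,0,0,0.3,0,0,0],
    [1,0,0,0.2,0,0,0],
    [1,0,0,0.15,0,0,0],
    [1,0,0,0.15,0,0,0],
    [1,0,0,0.15,0,0,0],
    [1,0,0,0.15,0,0,0],
    [1,0,0,0,0,0,0]
  ]
}}

```text
time: 9.82
ee_pos: [0.4918, 0.1763, 0.1791]
tcp_rot: [-180.0, -0.0, 166.6]
wrist_force: [0.0, -0.8, -3.8]
opening: 0.0233
```

Run:
```python
from h import *
o=bot.get_obs();print(o["ee_pos"],o["tcp_rot"],o["wrist_force"],o["torque"])
```

```text
[0.49176644 0.1763006  0.17913236] [-1.79992582e+02 -1.13764290e-02  1.66555437e+02] [ 0.02674728 -0.81458534 -3.77029075] [ 0.00264594  0.0516671  -0.02016222]
```

Request:
{"fn": "arm_command", "kwargs": {
  "increments": [
    [1,0,0,0.2,0,0,0],
    [1,0,0,0.25,0,0,0],
    [1,0,0,0.25,0,0,0],
    [1,0,0,0.25,0,0,0],
    [1,0,0,0.25,0,0,0],
    [1,0,0,0,0,0,0]
  ]
}}

```text
time: 10.58
ee_pos: [0.4917, 0.1763, 0.167]
tcp_rot: [-180.0, -0.0, 166.6]
wrist_force: [-0.3, 0.0, -2.8]
opening: 0.0233
```

Request:
{"fn": "arm_command", "kwargs": {
  "increments": [
    [1,0,0,0.25,0,0,0],
    [1,0,0,0.25,0,0,0],
    [1,0,0,0.25,0,0,0],
    [1,0,0,0.2,0,0,0],
    [1,0,0,0.1,0,0,0],
    [1,0,0,0,0,0,0]
  ]
}}

```text
time: 11.32
ee_pos: [0.4918, 0.1763, 0.1567]
tcp_rot: [-180.0, -0.0, 166.6]
wrist_force: [0.2, -0.5, -3.1]
opening: 0.0231
```

Request:
{"fn": "arm_command", "kwargs": {
  "increments": [
    [1,0,0,0.15,0,0,0],
    [1,0,0,0.15,0,0,0],
    [1,0,0,0.1,0,0,0],
    [1,0,0,0.1,0,0,0],
    [1,0,0,0.1,0,0,0],
    [1,0,0,0,0,0,0]
  ]
}}

```text
time: 12.08
ee_pos: [0.4918, 0.1763, 0.1507]
tcp_rot: [-180.0, -0.0, 166.6]
wrist_force: [-0.1, 1.1, -3.2]
opening: 0.0231
```

Request:
{"fn": "arm_command", "kwargs": {
  "increments": [
    [1,0,0,0.05,0,0,0],
    [1,0,0,0.05,0,0,0],
    [1,0,0,0.05,0,0,0],
    [1,0,0,0,0,0,0]
  ]
}}

```text
time: 12.58
ee_pos: [0.4918, 0.1763, 0.1492]
tcp_rot: [-180.0, -0.0, 166.6]
wrist_force: [-0.6, -0.9, -3.4]
opening: 0.0233
```

Request:
{"fn": "arm_command", "kwargs": {
  "increments": [
    [1,0,0,0.04,0,0,0],
    [1,0,0,0.04,0,0,0],
    [1,0,0,0,0,0,0]
  ]
}}

```text
time: 12.95
ee_pos: [0.4918, 0.1763, 0.1486]
tcp_rot: [180.0, 0.0, 166.6]
wrist_force: [-0.3, -0.1, -3.6]
opening: 0.0229
```

Request:
{"fn": "arm_command", "kwargs": {
  "increments": [
    [1,0,0,0.04,0,0,0],
    [1,0,0,0.04,0,0,0],
    [1,0,0,0,0,0,0]
  ]
}}

```text
time: 13.32
ee_pos: [0.4919, 0.1764, 0.1481]
tcp_rot: [180.0, 0.0, 166.6]
wrist_force: [-2.5, 0.4, 1.8]
opening: 0.0233
```

The wrist force rose by about 5 N, so the disc has lightly touched the pin. Now I'll turn slowly under this touch.

Request:
{"fn": "arm_command", "kwargs": {
  "increments": [
    [1,0,0,0,0,0,0.7],
    [1,0,0,0,0,0,0.7],
    [1,0,0,0,0,0,0.6],
    [1,0,0,0,0,0,0]
  ]
}}

```text
time: 13.82
ee_pos: [0.4916, 0.1761, 0.1472]
tcp_rot: [-179.9, -0.0, 164.5]
wrist_force: [-0.2, -0.2, -3.6]
opening: 0.0232
```

Request:
{"fn": "arm_command", "kwargs": {
  "increments": [
    [1,0,0,0,0,0,0.7],
    [1,0,0,0,0,0,0.7],
    [1,0,0,0,0,0,0.6],
    [1,0,0,0,0,0,0]
  ]
}}

```text
time: 14.32
ee_pos: [0.4918, 0.1763, 0.1476]
tcp_rot: [-180.0, -0.0, 162.5]
wrist_force: [-0.2, -0.0, -3.4]
opening: 0.0229
```

The contact force vanished, so a slot is over the pin. I'll lower it the last 9 mm in small steps.

Request:
{"fn": "arm_command", "kwargs": {
  "increments": [
    [1,0,0,0.05,0,0,0],
    [1,0,0,0.05,0,0,0],
    [1,0,0,0.05,0,0,0],
    [1,0,0,0,0,0,0]
  ]
}}

```text
time: 14.82
ee_pos: [0.4918, 0.1763, 0.1461]
tcp_rot: [-180.0, -0.0, 162.6]
wrist_force: [0.8, 0.3, -3.3]
opening: 0.0227
```

Request:
{"fn": "arm_command", "kwargs": {
  "increments": [
    [1,0,0,0.1,0,0,0],
    [1,0,0,0.1,0,0,0],
    [1,0,0,0.1,0,0,0],
    [1,0,0,0.1,0,0,0],
    [1,0,0,0.08,0,0,0],
    [1,0,0,0,0,0,0]
  ]
}}

```text
time: 15.58
ee_pos: [0.4918, 0.1763, 0.1413]
tcp_rot: [-180.0, -0.0, 162.6]
wrist_force: [0.2, 0.7, -3.5]
opening: 0.0231
```

Request:
{"fn": "arm_command", "kwargs": {
  "increments": [
    [1,0,0,0.06,0,0,0],
    [1,0,0,0.05,0,0,0],
    [1,0,0,0.05,0,0,0],
    [1,0,0,0,0,0,0]
  ]
}}

```text
time: 16.08
ee_pos: [0.4918, 0.1763, 0.1398]
tcp_rot: [-180.0, 0.0, 162.6]
wrist_force: [0.5, 0.4, -3.6]
opening: 0.023
```

Request:
{"fn": "arm_command", "kwargs": {
  "increments": [
    [1,0,0,0.04,0,0,0],
    [1,0,0,0.04,0,0,0],
    [1,0,0,0,0,0,0]
  ]
}}

```text
time: 16.45
ee_pos: [0.4918, 0.1763, 0.1389]
tcp_rot: [-180.0, -0.0, 162.6]
wrist_force: [-0.5, -0.2, -3.9]
opening: 0.0228
```

Request:
{"fn": "arm_command", "kwargs": {
  "increments": [
    [1,0,0,0.04,0,0,0],
    [1,0,0,0.04,0,0,0],
    [1,0,0,0,0,0,0]
  ]
}}

```text
time: 16.82
ee_pos: [0.4919, 0.1764, 0.1387]
tcp_rot: [180.0, 0.0, 162.6]
wrist_force: [-2.2, -0.8, 3.0]
opening: 0.0231
```

Contact came at 0.1387, about 9.6 mm below the pin contact, so the disc is on the flange. Releasing.

Request:
{"fn": "arm_command", "kwargs": {
  "increments": [
    [0.3,0,0,0,0,0,0],
    [0,0,0,0,0,0,0],
    [-0.3,0,0,0,0,0,0],
    [-0.6,0,0,0,0,0,0],
    [-0.6,0,0,0,0,0,0],
    [-0.6,0,0,-1,0,0,0],
    [-0.6,0,0,-3,0,0,0],
    [-0.6,0,0,-4,0,0,0],
    [-0.6,0,0,-4,0,0,0],
    [-0.6,0,0,0,0,0,0]
  ]
}}

```text
time: 18.08
ee_pos: [0.4928, 0.1767, 0.2621]
tcp_rot: [179.8, 0.3, 162.6]
wrist_force: [0.0, -1.3, -0.4]
opening: 0.0682
```

Run:
```python
from h import *
c=shot("scene","s6.png"); w=shot("wrist","w6.png"); o=bot.get_obs();print(o["ee_pos"],o["wrist_force"],o["opening"])
a=cv2.resize(c["color"][120:240,280:440],(400,300),interpolation=cv2.INTER_CUBIC); b=cv2.resize(w["color"][100:340,160:480],(400,300))
e=cv2.resize(c["color"][140:300,160:480],(400,200));f=cv2.resize(load("scene0")["color"][140:300,160:480],(400,200))
cv2.imwrite("pics/c6.png",np.vstack([np.hstack([a,b]),np.hstack([e,f])])[:,:,::-1])
for p in([.4915,.1765,.088],): q=proj(c,p);print((q[0]-280)*2.5,(q[1]-120)*2.5)
```

```text
[0.49200843 0.17642126 0.25853322] [-0.33791655  0.17176436 -0.12551264] 0.06802199895505752
168.59744740681066 149.93807394480612
```

View pics/c6.png

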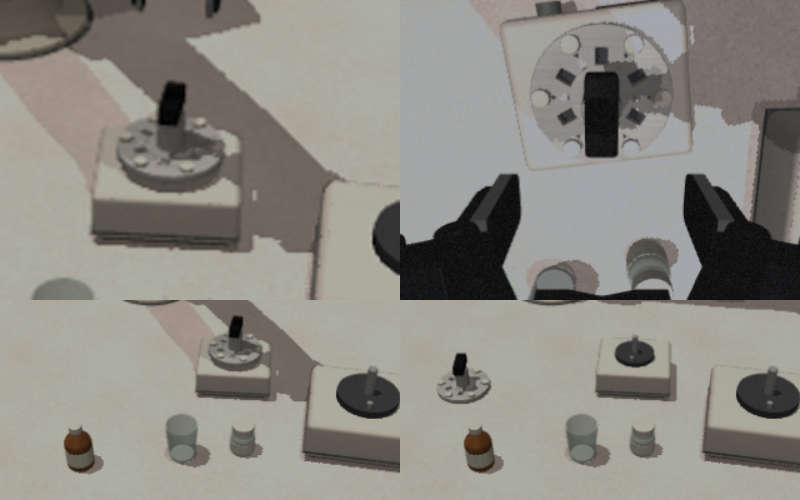

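The carousel sits level on the small mixer, the gripper is clear and the bystanders haven't moved. I'm handing it in.

```bash
python3 -c "
from workcell import bot
print(bot.job_done()); print(bot.get_obs()['time'])"
```

```text
the job is handed in; nothing more can be done
None
the job is handed in; nothing more can be done
```

The carousel is on the smaller mixer with the drive pin in a slot, and I handed the job in at about 18 s; the system gives no verdict.

**What I did:**
- I gripped the carousel by its bar, threaded it over the shaft with no side force, and rested it on the pin with about 5 N.
- After about 2° of turn the contact force vanished. I turned it 2° more, to the slot's centre, and lowered it in small steps to the flange, touching there with about 7 N.
- I then opened the fingers and backed off about 12 cm.

**Last checks:**
- **Seating height:** the disc touched the flange about 9.6 mm below where it touched the pin. The pin is 10 mm high, so this is consistent with the disc sitting on the flange.
- **Pictures:** the final views show the disc level and centred on the mixer, and the bottle, beaker and jar where they stood at the start.
- **Gripper:** the wrist force was near zero after release.

**Disagreements:** the wrist and top cameras differed by about 2 mm on the shaft's y position. I settled that with the scene camera by comparing the disc with the flange. I judged centring and level by eye and did not measure them.

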